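Fasten the cover stud of a pump filter case

TASK

The filter case's cover is still held by only one of its two slotted quarter-turn studs. Take the flat-bladed key from its stand and with it gently press in the stud that stands proud, keep it pressed and turn it clockwise until it meets its stop and springs up into its catch as you let it rise; touch the case with nothing but the key. Then put the key back upright in its stand, pushed down to its collar, and leave the other things on the desk alone.

Things in the scene. Friction and masses are not known exactly. Their poses are not given: they have to be found in the camera images.
- stud_slot (a point): Centre of the top face of the loose stud's steel head (28 mm across, 10 mm above the cover at first); x along its slot, z up; moves with the stud. The slot crosses the whole head, 5 mm wide (bevelled to 7.5 mm at the top), 5 mm deep. Round the head, on the cover, is a rim of 32 mm bore and 3 mm height into which it sinks. Never press on it with over 20 N nor twist it with over 0.3 N m.
- stud_press (a joint): How far the loose stud is pressed in (m): 0 proud, 0.013 bottom of travel, 0.008 caught (top 2 mm above the cover). A spring pushes it up: 4 N when proud, 8 N at 8 mm, 10.5 N at 13 mm. It turns only while pressed by more than 11 mm (then with under 0.15 N m); let go before the catch, it stays at 11 mm.
- stud_turn (a joint): How far the loose stud is turned (rad), clockwise from above positive; 0: slot along the case's y. Starts between 0.1 and 0.3; unless pressed fully it is blocked before 1. Its catch lies somewhere from 1.0 to 1.6, differently each time; a firm stop is 0.04 beyond the catch (0.2 N m is enough to feel it). Let go there, it rises in. The blade has 0.1 rad of play in the slot.
- pump_case: White filter case of a bench pump with aluminium cover, fixed, 110 x 150 mm (x, y), 60 mm high to the cover; origin in the centre of its underside, z up; two brass hose barbs on the +x side, 23 mm long. Loose stud at (0, -42) mm; a like one at (0, +42) mm, already caught (slot along x, top 2 mm above the cover), does not move.
- key_grip (a point): Centre of the key's flat black grip, 28 mm (x) by 12 mm (y) by 42 mm high (z up). Under the grip: a steel collar 34 mm across, 4 mm thick (top 21 mm below this point), then a steel blade 20 mm wide (x), 3 mm thick (y), 20 mm long, its end 45 mm below this point. About 80 g; stands with its blade in the stand's slot, with 2 mm play.
- key: The same key; here its position is the centre of the blade's end, axes as key_grip.
- stand_mouth (a point): Centre of the key slot in the top face of the grey key stand (block 64 x 64 mm on a 76 x 76 mm foot, 30 mm high, fixed). The slot is 24 mm long along this point's x, 7 mm wide along y, 22 mm deep, with bevelled edges. The key's collar rests on the top face when the key is home (key_grip 25 mm above this point).
- lab_timer: White timer, 66 x 66 x 19 mm; bystander.
- marker_pen: Marker pen, 135 mm long; bystander.
- forceps: Steel forceps, 126 mm long; bystander.
- petri_dish_1: Petri dish, 63 mm across, 16 mm high; bystander.
- petri_dish_2: Petri dish, 63 mm across, 16 mm high; bystander.
- dropper_bottle_2: Small dropper bottle, 24 mm across, 68 mm high; bystander.
Mind the look-alikes: they are no part of the job. Leave any red look-alike of the key alone.

How it is judged:
On the way, in this order (a step that is already met when the one before it is completed fails the run):
1. the key is lifted out of its stand (z of key_grip in the frame of stand_mouth above 0.05 m), for 0.1 s.
2. the stud is pressed in and turning under the key (value of joint stud_press above 0.0102 m and value of joint stud_turn above 0.7 rad and contact force between key and pump_case above 2 N), for 0.1 s.
3. the stud has sprung up into its catch and the key is off it (value of joint stud_press between 0.0062 and 0.0095 m and value of joint stud_turn above 0.88 rad and contact force between key and pump_case below 0.1 N), for 0.2 s.
At the end, for the whole second after the job is handed in: The loose stud is caught: turned by more than 0.88 rad and risen to between 6.2 and 9.5 mm of press; the key stands at rest in the slot of its stand, upright within 0.12 rad, within 6 mm of the slot's centre, its collar within 3.5 mm of the top face (value of joint stud_press between 0.0062 and 0.0095 m and value of joint stud_turn above 0.88 rad and horizontal distance between key_grip and stand_mouth below 0.006 m and z of key_grip in the frame of stand_mouth below 0.0285 m and angle between key_grip's own z axis and vertical below 0.12 rad and linear speed of key below 0.01 m/s); the robot touches nothing.
It fails at once if key and case bear on each other with more than 55 N in all (20 N of press and 0.3 N m of twist on the blade) (contact force between key and pump_case above 55 N).
It fails at once if the fingers press on the case or its stud (contact force between the fingers and pump_case above 2 N).
It fails at once if another thing on the desk is moved by more than 15 mm (distance of any of lab_timer, marker_pen, forceps, petri_dish_1, petri_dish_2, dropper_bottle_2 from where it was at the start of the episode above 0.015 m).
It also fails if it takes over 67 s, if anything falls off the work surface, if the arm or the gripper's body presses on something with over 40 N, if the wrist force passes 120 N, or if a joint passes its speed limit or range.

ROBOT

A 6-joint arm with a two-finger parallel gripper is mounted at the origin on a cart in front of the work surface, level with it; the furniture and walls round the work are solid. World frame = base frame: x ahead of the robot, y to its left, z up, the work surface at z = 0. Lengths are in m, angles in rad, forces in N, time in s.
With the tool pointing down it reaches from about 0.35 to 0.975 m from the base axis. Payload 4.9 kg.
Tool frame: the origin (TCP) lies between the finger pads; the fingertips stand 14 mm ahead of it and the grasp point (between the pads) lies 5 mm behind it (manip.tcp_to_tips is the distance from the TCP to the fingertips, in m); z points along the fingers, y is the line along which they close (so a half turn about z gives the same grasp; the last joint's range is limited). The gripper opens to 85 mm and grips with 20 to 120 N. Pads are 22 mm wide; open, the fingers measure 114 mm over their backs; the gripper's body (76 mm by 85 mm) begins 54 mm behind the grasp point. The pads swing forward as they close: fully open they stand 13 mm farther back than shut.
Start: joints at [1.226, 0.053, 1.613, -0, 1.476, -0.119], TCP at [0.14, 0.609, 0.245] pointing down, gripper open.
Joint ranges: [-3.01, 3.01], [-1.01, 2.22], [0.06, 2.58], [-1.02, 4.17], [0.09, 2.62], [-3.14, 3.14]. Speed limits (rad/s): [2.57, 2.57, 3.14, 3.14, 3.14, 3.14].

INTERFACE

Orientations are given as a unit quaternion [w, x, y, z].
In Python, from plant import manip gives the robot as it stands.
- The arm moves only by the tool servo_tool, never from a script. Its argument "moves" is a list that holds one entry, the list of rows, each a list of 7 numbers: the shift along the tool's x, y, z in mm, then the turn, a rotation vector about the tool's x, y, z in degrees, then the finger opening in mm, from 0 to 85.4. In form: [[[x, y, z, ax, ay, az, fingers], ...]]. A call has 1 to 12 rows; each row shifts and turns the commanded pose from where the row before left it, along the tool's axes as they then stand; what a row does not reach is not made up. A row lasts 1/8 s, in which the tool goes at most 62.5 mm and 10.7 degrees, less where a joint would pass 70% of its speed; a pose out of reach is approached as far as the arm can. A call with a gripper value outside its range is refused whole. The fingers move at their own pace and stop on an object; the grip force is fixed at half the most. Time passes only in rows, so rows that do not move let the fingers close. It gives the time, the measured TCP pose, the force, the opening and the grip force at its end, in the units of the state.
- manip.state(): the state, without advancing time (a new reading comes with each control period).
- manip.grab_frame(name): name is "scene" or "top"; returns a dict with "image" (384x512x3 uint8, blue, green, red), "mtx" (3x3 intrinsics, pixels), "dist_coeffs" ([k1, k2, p1, p2, k3] as OpenCV has them; the pictures are not rectified), "eye" and "rotation" of the camera in the world. Camera axes: x right, y down, z forward; pixel columns grow to the right and rows downward; lengths in m; the calibration is good to about 2 mm. A picture is of the moment at which its call begins. There is no depth.
- manip.job_done(): hands the job in; it is judged then, once.
The state is a dict: "time": time; "joint_pos": joint angles; "joint_vel": joint speeds; "joint_efforts": joint torques, N m; "tool_pos": TCP position; "tool_rot": TCP orientation; "contact_force": force on the tool from outside, world axes, zero at the start; "ft_torque": the same for the moment, N m; "gripper_width": opening from 0.0 (shut) to 1.0 (fully open); "grasp_force": force on a finger pad.
Only numpy, scipy, OpenCV 4.12 (cv2) and the standard library are available. Lean on these libraries where they do the work, as an engineer would, in place of code of your own. Each camera call takes 0.05 s, during which the arm holds its last target. There are 200 camera calls.

## Working session

There is one attempt and no reset: what is moved stays moved. The work goes in short steps, Python scripts to look and compute and a tool call to move; the robot and the scene stay as the last step left them, time stands still between calls to the robot, and variables do not carry over. Pictures are saved under pics/ and viewed, at most 10 in all, crops included, and the job is handed in when it is done.

Besides the shell and the picture viewer there is one more tool, called as name(argument=value, ...) on one line, values as JSON. servo_tool: Moves the arm, as the interface text tells. Its arguments: {"type":"object","properties":{"moves":{"type":"array"}},"required":["moves"]}

```bash
mkdir -p pics; ls; cat > h.py <<'E'
import numpy as np, cv2
from plant import manip
def grab(n,fn):
    f=manip.grab_frame(n); cv2.imwrite('pics/'+fn+'.png',f['image']); np.savez('pics/'+fn+'.npz',mtx=np.array(f['mtx']),d=np.array(f['dist_coeffs']),eye=np.array(f['eye']),R=np.array(f['rotation'])); return f
def ray(fn,px):
    c=np.load('pics/'+fn+'.npz'); R=c['R']
    if R.size==4:
        from scipy.spatial.transform import Rotation as Ro; R=Ro.from_quat(np.roll(R,-1)).as_matrix()
    p=cv2.undistortPoints(np.array([[px]],float),c['mtx'],c['d'])[0,0]
    return c['eye'],R@np.array([p[0],p[1],1])
def atz(fn,px,z):
    e,d=ray(fn,px); return e+d*(z-e[2])/d[2]
def tri(*a):
    A=np.zeros((3,3));b=np.zeros(3)
    for fn,px in a:
        e,d=ray(fn,px); d=d/np.linalg.norm(d); P=np.eye(3)-np.outer(d,d); A+=P;b+=P@e
    return np.linalg.solve(A,b)
def proj(fn,X):
    c=np.load('pics/'+fn+'.npz'); R=c['R']
    if R.size==4:
        from scipy.spatial.transform import Rotation as Ro; R=Ro.from_quat(np.roll(R,-1)).as_matrix()
    r=cv2.Rodrigues(R.T)[0]; return cv2.projectPoints(np.atleast_2d(np.array(X,float)),r,-R.T@c['eye'],c['mtx'],c['d'])[0][:,0]
E
python3 - <<'E'
from h import *
for n in('scene','top'):
    f=grab(n,n+'0'); print(n,f['eye'],np.round(f['rotation'],3),f['mtx'],f['dist_coeffs'])
a=cv2.imread('pics/scene0.png');b=cv2.imread('pics/top0.png')
print(manip.state())
E
```

```text
pics
scene [ 0.12906991 -0.74824219  0.57992293] [-0.484  0.849 -0.181  0.11 ] [[438.40830635   0.         255.2236842 ]
 [  0.         438.40830635 195.9265713 ]
 [  0.           0.           1.        ]] [0.00982903 0.         0.         0.         0.        ]
top [0.30955754 0.01879581 0.98762866] [ 0.072 -0.681  0.725 -0.073] [[387.93525856   0.         253.646529  ]
 [  0.         387.93525856 191.99836282]
 [  0.           0.           1.        ]] [-0.09004292  0.          0.          0.          0.        ]
{'time': 0.1, 'joint_pos': array([ 1.22599478e+00,  5.33094131e-02,  1.61414259e+00, -3.45745209e-05,
        1.47599296e+00, -1.18998944e-01]), 'joint_vel': array([ 8.50033287e-04, -1.36480305e-03, -3.05831900e-03, -1.02891983e-03,
        4.86101954e-05, -1.90319531e-04]), 'joint_efforts': array([ 5.32454635e-05, -3.94903886e+01, -3.71364176e+01, -1.24622406e-04,
        3.95283263e-03, -5.74138539e-06]), 'tool_pos': array([0.13975762, 0.60862921, 0.24418284]), 'tool_rot': array([-1.96107751e-04,  1.12659912e-01,  9.93633175e-01, -9.05315945e-04]), 'contact_force': array([ 0.11556703,  0.04309766, -0.77657269]), 'ft_torque': array([0.049819  , 0.02352809, 0.01022134]), 'grasp_force': 0.0, 'gripper_width': 1.0009149446455088}
```

View pics/scene0.png

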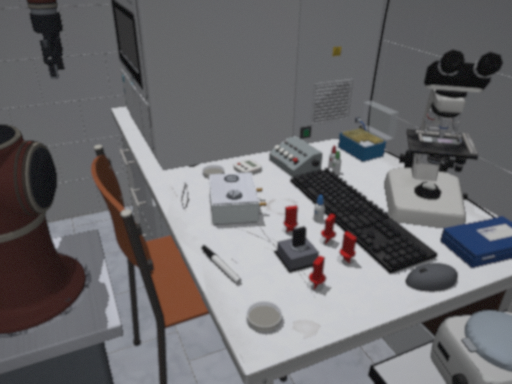

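View pics/top0.png

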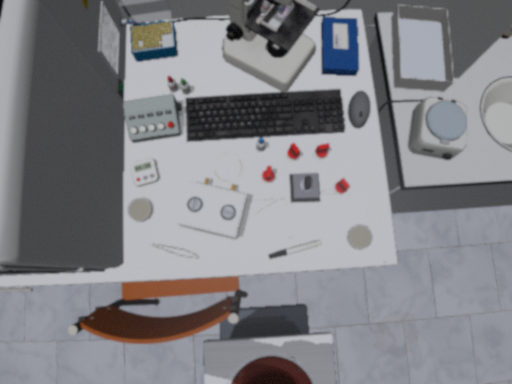

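The scene view shows the black key in the grey stand at about (298,245), with red look-alikes at (291,218), (328,228), (348,246) and (317,270). The case is at (233,198). In the top view the stand is at (305,187), the case at (216,209), and the red ones at (269,174), (294,151), (322,150) and (342,185). Only the black key in the grey stand fits, and I'll confirm it in one enlarged crop.

```bash
python3 - <<'E'
from h import *
a=cv2.imread('pics/scene0.png');b=cv2.imread('pics/top0.png')
r=lambda i,x,y,w,h,s:cv2.resize(i[y:y+h,x:x+w],None,fx=s,fy=s,interpolation=cv2.INTER_CUBIC)
# left scene: case and stand; right top
L=np.vstack([r(a,200,165,80,60,5),r(a,270,220,80,60,5)])
R=np.vstack([r(b,175,175,80,60,5),r(b,270,160,80,60,5)])
cv2.imwrite('pics/c1.png',np.hstack([L,R]))
E
```

```text
(no output)
```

View pics/c1.png

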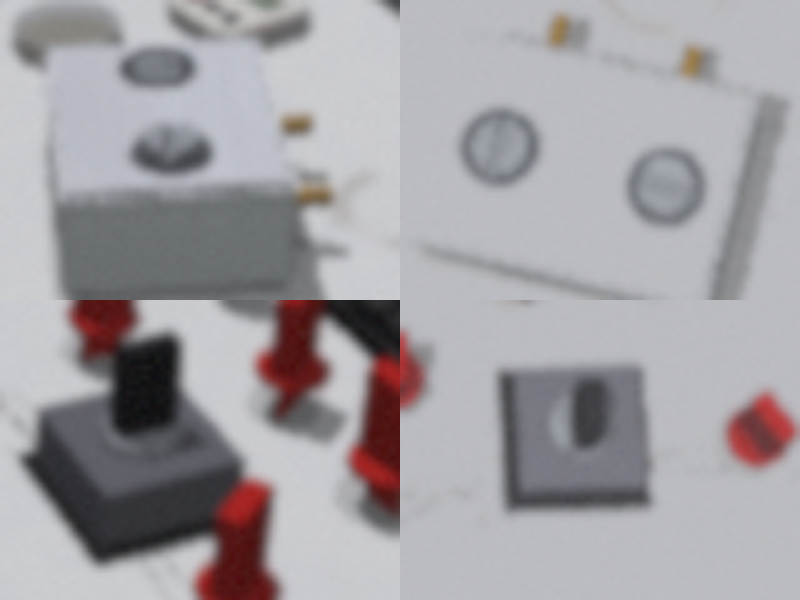

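```bash
cat >> h.py <<'E'
from scipy.optimize import minimize
def fitpose(imgs,segs,x0,step=(.006,.006,.06)):
    """segs(x,y,yaw)-> list of 3D segments; maximise gradient along their projections"""
    G={}
    for fn in imgs:
        g=cv2.GaussianBlur(cv2.imread('pics/'+fn+'.png').astype(np.float32),(0,0),1.0)
        G[fn]=(np.sqrt(sum(cv2.Sobel(g[...,c],cv2.CV_32F,1,0)**2+cv2.Sobel(g[...,c],cv2.CV_32F,0,1)**2 for c in range(3))))
    t=np.linspace(.04,.96,40)[:,None]
    def cost(p):
        s=0
        for fn in imgs:
            P=np.vstack([a+(b-a)*t for a,b in segs(*p)[fn[:3]]])
            q=proj(fn,P).astype(np.float32)
            s-=np.sqrt(cv2.remap(G[fn],q[:,0],q[:,1],cv2.INTER_LINEAR)).mean()
        return s
    best=None
    for dx in(-.005,0,.005):
     for dy in (-.005,0,.005):
      for da in (-.06,0,.06):
        s0=np.array(x0)+[dx,dy,da]
        r=minimize(cost,s0,method='Nelder-Mead',options=dict(initial_simplex=np.vstack([s0,s0+[.004,0,0],s0+[0,.004,0],s0+[0,0,.05]]),xatol=1e-5,fatol=1e-4))
        if best is None or r.fun<best.fun: best=r
    return best.x,best.fun
def rect(x,y,a,w,h,z):
    c,s=np.cos(a),np.sin(a)
    P=[np.array([x+c*u*w/2-s*v*h/2,y+s*u*w/2+c*v*h/2,z]) for u,v in((-1,-1),(1,-1),(1,1),(-1,1))]
    return [(P[i],P[(i+1)%4]) for i in range(4)]
E
cat > m1.py <<'E'
from h import *
print('key top',tri(('top0',(308.6,182)),('scene0',(299.4,228.2))))
l0=tri(('top0',(228.4,212.4)),('scene0',(234.6,194.4)));c0=tri(('top0',(195,204.4)),('scene0',(231.6,178.6)))
print('loose',l0,'caught',c0,np.linalg.norm((l0-c0)[:2]))
st=atz('top0',(305,184),.03); print('stand',st)
stand=lambda x,y,a:dict(top=rect(x,y,a,.064,.064,.03)+rect(x,y,a,.076,.076,.0),sce=rect(x,y,a,.064,.064,.03))
ca=(l0+c0)/2; d=c0-l0; yaw=np.arctan2(-d[0],d[1])
case=lambda x,y,a:dict(top=rect(x,y,a,.11,.15,.06),sce=rect(x,y,a,.11,.15,.06))
for I in(['top0'],['scene0'],['top0','scene0']):
    print(I,'stand',fitpose(I,stand,[st[0],st[1],0]),'case',fitpose(I,case,[ca[0],ca[1],yaw]))
E
python3 m1.py
python3 - <<'E'
from h import *
a=cv2.imread('pics/scene0.png');b=cv2.imread('pics/top0.png')
r=lambda i,x,y,w,h,s:cv2.resize(i[y:y+h,x:x+w],None,fx=s,fy=s,interpolation=cv2.INTER_CUBIC)
L=np.vstack([r(a,220,183,32,24,12.5),r(a,275,225,48,36,8.334)])
R=np.vstack([r(b,212,200,32,24,12.5),r(b,285,166,48,36,8.334)])
m=min(len(L),len(R));o=np.hstack([L[:m],R[:m]])
for k in range(0,800,50):o[::4,k]=(0,200,0)
for k in range(0,m,50):o[k,::4]=(0,200,0)
cv2.imwrite('pics/c2.png',cv2.convertScaleAbs(o,alpha=1.3))
E
```

```text
key top [ 0.51601513 -0.12280973  0.07584939]
loose [0.45567645 0.07518664 0.06281473] caught [0.48054354 0.15576072 0.05974616] 0.08432411056568392
stand [ 0.52092348 -0.11997525  0.03      ]
['top0'] stand (array([ 0.51868484, -0.1225095 , -0.02596206]), np.float64(-15.857317924499512)) case (array([ 0.46722446,  0.10189276, -0.29865462]), np.float64(-9.672898292541504))
['scene0'] stand (array([ 0.51535326, -0.12212848, -0.00330247]), np.float64(-15.104867935180664)) case (array([ 0.46513763,  0.11535774, -0.33530291]), np.float64(-11.78135871887207))
['top0', 'scene0'] stand (array([ 0.51723631, -0.12245984, -0.032702  ]), np.float64(-30.449085235595703)) case (array([ 0.47038635,  0.11622975, -0.29243118]), np.float64(-19.73297882080078))
```

View pics/c2.png

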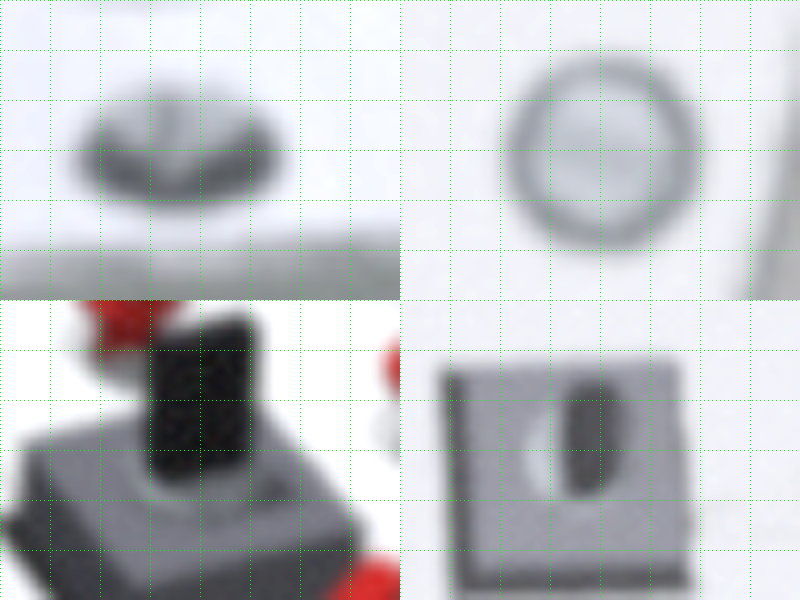

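```bash
cat > m2.py <<'E'
from h import *
def box(x,y,a,w,h,z0,z1):
    return np.array([p for z in(z0,z1) for p,_ in rect(x,y,a,w,h,z)])
def hullsegs(fn,P):
    q=proj(fn,P).astype(np.float32); i=cv2.convexHull(q,returnPoints=False)[:,0]
    return [(P[i[k]],P[i[(k+1)%len(i)]]) for k in range(len(i))]
def gripfit(imgs,x0,zc):
    t,s=[f for f in imgs if f[0]=='t'],[f for f in imgs if f[0]=='s']
    return fitpose(imgs,lambda x,y,a:{('top' if f[0]=='t' else 'sce'):hullsegs(f,box(x,y,a,.028,.012,zc-.021,zc+.021)) for f in imgs},x0)
def rectify(fn,cx,cy,z,half=.022,n=400):
    # image right=+x world, up=+y
    u=np.linspace(-half,half,n); X,Y=np.meshgrid(cx+u,cy-u)
    q=proj(fn,np.stack([X,Y,0*X+z],-1).reshape(-1,3)).astype(np.float32).reshape(n,n,2)
    return cv2.remap(cv2.imread('pics/'+fn+'.png'),q[...,0],q[...,1],cv2.INTER_CUBIC)
E
python3 - <<'E'
from m2 import *
for I in(['top0'],['scene0'],['top0','scene0']): print(gripfit(I,[.517,-.1225,-.03],.055))
A=[]
for fn in('top0','scene0'):
    for z in (.063,):
        for c in((.4557,.0752),(.4805,.1558)):
            i=rectify(fn,*c,.070 if c[0]<.47 else .062); i=cv2.normalize(i,None,0,255,cv2.NORM_MINMAX); 
            for k in range(0,400,50): i[::4,k]=(0,200,0); i[k,::4]=(0,200,0)
            A.append(cv2.resize(i,(300,300)))
cv2.imwrite('pics/c3.png',np.vstack([np.hstack(A[:2]),np.hstack(A[2:])]))
E
```

```text
(array([ 0.52193428, -0.12300301, -0.09328294]), np.float64(-15.370248794555664))
(array([ 0.51773065, -0.12059165, -0.53507973]), np.float64(-17.628698348999023))
(array([ 0.51883309, -0.12195128, -0.13427791]), np.float64(-31.366365432739258))
```

View pics/c3.png

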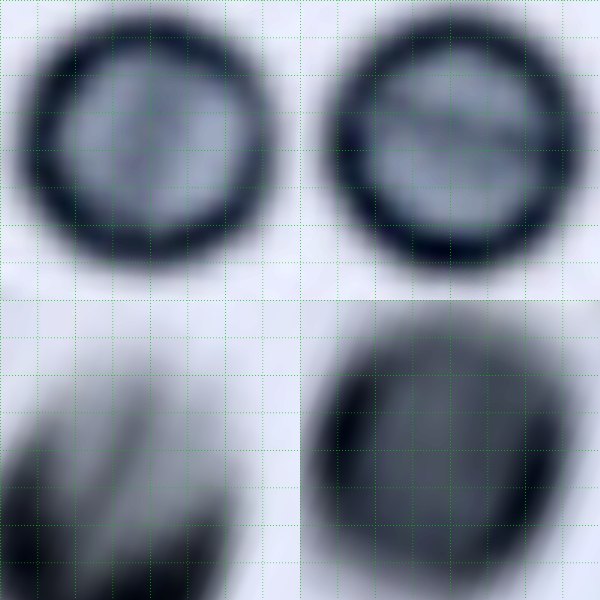

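servo_tool(moves=[[[-15,-18,0,0,0,0,50],[-30,-36,0,0,0,0,50],[-38,-45,0,0,0,0,50],[-38,-45,0,0,0,0,50],[-38,-45,0,0,0,0,50],[-38,-45,0,0,0,0,50],[-38,-45,0,0,0,0,50],[-38,-45,0,0,0,0,50],[-38,-45,0,0,0,0,50],[-38,-45,0,0,0,0,50],[-38,-45,0,0,0,0,50],[-38,-45,0,0,0,0,50]]])

```text
time: 1.6
tool_pos: [0.4416, 0.0208, 0.2451]
tool_rot: [0.0, 0.113, 0.994, 0.0]
contact_force: [1.1, 0.7, -0.3]
gripper_width: 0.59
grasp_force: 0.0
```

```bash
python3 - <<'E'
from m2 import *
# slot angle on loose stud: correlate dark/bright stripe profile per angle
for fn,c in(('scene0',(.4549,.0748)),('top0',(.4566,.0764))):
    i=cv2.cvtColor(rectify(fn,*c,.070,.014,280),cv2.COLOR_BGR2GRAY).astype(float)
    u=np.linspace(-14,14,280);X,Y=np.meshgrid(u,-u);m=X**2+Y**2<(9 if fn=='top0' else 8)**2
    A=np.c_[X[m],Y[m],X[m]**2,Y[m]**2,X[m]*Y[m],X[m]*0+1];r=i[m]-A[:,[0,1,5]]@np.linalg.lstsq(A[:,[0,1,5]],i[m],rcond=None)[0]
    out=[]
    for d in range(40,110,3):
        a=np.radians(d);t=-X[m]*np.sin(a)+Y[m]*np.cos(a)
        b=np.round(t/1.).astype(int);v=sum((b==k).sum()*r[b==k].mean()**2 for k in np.unique(b))/(r**2).sum();out.append((d,round(v,2)))
    print(fn,out)
E
```

```text
scene0 [(40, np.float64(0.31)), (43, np.float64(0.37)), (46, np.float64(0.45)), (49, np.float64(0.53)), (52, np.float64(0.61)), (55, np.float64(0.69)), (58, np.float64(0.76)), (61, np.float64(0.81)), (64, np.float64(0.85)), (67, np.float64(0.87)), (70, np.float64(0.86)), (73, np.float64(0.83)), (76, np.float64(0.79)), (79, np.float64(0.73)), (82, np.float64(0.67)), (85, np.float64(0.6)), (88, np.float64(0.53)), (91, np.float64(0.46)), (94, np.float64(0.39)), (97, np.float64(0.33)), (100, np.float64(0.28)), (103, np.float64(0.23)), (106, np.float64(0.19)), (109, np.float64(0.16))]
top0 [(40, np.float64(0.37)), (43, np.float64(0.44)), (46, np.float64(0.52)), (49, np.float64(0.6)), (52, np.float64(0.68)), (55, np.float64(0.76)), (58, np.float64(0.82)), (61, np.float64(0.88)), (64, np.float64(0.92)), (67, np.float64(0.95)), (70, np.float64(0.96)), (73, np.float64(0.96)), (76, np.float64(0.94)), (79, np.float64(0.91)), (82, np.float64(0.86)), (85, np.float64(0.8)), (88, np.float64(0.73)), (91, np.float64(0.66)), (94, np.float64(0.58)), (97, np.float64(0.5)), (100, np.float64(0.42)), (103, np.float64(0.34)), (106, np.float64(0.27)), (109, np.float64(0.21))]
```

servo_tool(moves=[[[-36,-41,0,0,0,0,50],[-36,-41,0,0,0,-4,50],[-28,-33,0,0,0,-4,50],[-6.5,-7,30,0,0,-3.3,50],[0,0,50,0,0,0,50],[0,0,35,0,0,0,50],[0,0,0,0,0,0,50]]])

```text
time: 2.48
tool_pos: [0.5187, -0.1168, 0.1263]
tool_rot: [-0.004, 0.014, 1.0, 0.001]
contact_force: [-0.2, -0.4, -0.4]
gripper_width: 0.586
grasp_force: 0.0
```

```bash
python3 - <<'E'
from h import *
grab('scene','scene1');grab('top','top1')
a=cv2.imread('pics/scene1.png');b=cv2.imread('pics/top1.png')
r=lambda i,x,y,w,h,s:cv2.resize(i[y:y+h,x:x+w],None,fx=s,fy=s,interpolation=cv2.INTER_CUBIC)
cv2.imwrite('pics/c4.png',np.hstack([r(a,250,180,100,110,4),r(b,255,130,100,110,4)]))
print(manip.state()['tool_pos'])
E
```

```text
[ 0.52184867 -0.1178415   0.13106098]
```

View pics/c4.png

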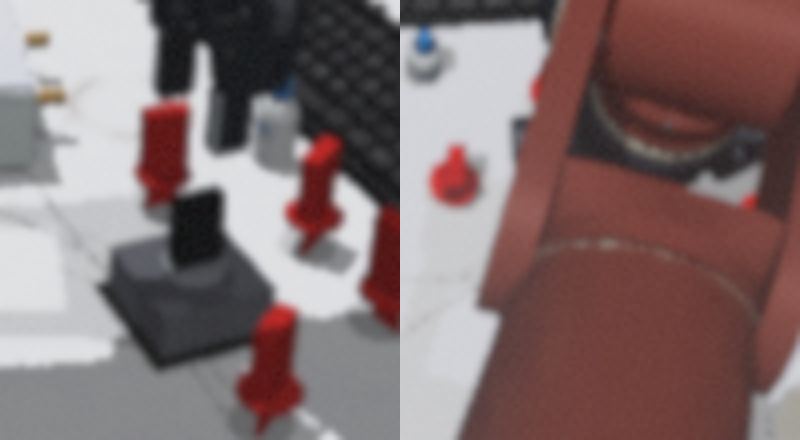

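```bash
python3 - <<'E'
from h import *
for px in((306.3,217.5),(294.3,203.3)): print(atz('scene1',px,.118))
E
```

```text
[ 0.51446526 -0.14887997  0.118     ]
[ 0.51858362 -0.09368173  0.118     ]
```

servo_tool(moves=[[[4,-4,0,0,0,0,50],[0,0,0,0,0,0,50],[0,0,20,0,0,0,50],[0,0,25,0,0,0,50],[0,0,20,0,0,0,50],[0,0,12,0,0,0,50],[0,0,0,0,0,0,50],[0,0,0,0,0,0,50]]])

```text
time: 3.58
tool_pos: [0.5179, -0.1218, 0.0539]
tool_rot: [0.001, 0.014, 1.0, -0.0]
contact_force: [-0.6, 0.8, 0.5]
gripper_width: 0.588
grasp_force: 0.0
```

servo_tool(moves=[[[0,0,2,0,0,0,30],[0,0,0,0,0,0,0],[0,0,0,0,0,0,0],[0,0,0,0,0,0,0],[0,0,0,0,0,0,0],[0,0,0,0,0,0,0],[0,0,0,0,0,0,0],[0,0,0,0,0,0,0]]])

```text
time: 4.58
tool_pos: [0.5178, -0.1218, 0.0518]
tool_rot: [0.0, 0.014, 1.0, -0.0]
contact_force: [-0.7, -0.3, 5.1]
gripper_width: 0.131
grasp_force: 58.9
```

servo_tool(moves=[[[0,0,-5,0,0,0,0],[0,0,-15,0,0,0,0],[0,0,-30,0,0,0,0],[0,0,-40,0,0,0,0],[0,0,-40,0,0,0,0],[0,0,-8,0,0,0,0],[15,44,0,0,0,0,0],[20,56,0,0,0,0,0],[20,56,0,0,0,0,0],[12.5,40,0,0,0,0,0],[0,0,0,0,0,0,0],[0,0,0,0,0,0,0]]])

```text
time: 6.08
tool_pos: [0.4552, 0.0759, 0.1885]
tool_rot: [-0.001, 0.014, 1.0, -0.0]
contact_force: [0.8, 0.2, -0.6]
gripper_width: 0.131
grasp_force: 58.8
```

servo_tool(moves=[[[0,0,0,0,0,-8.5,0],[0,0,0,0,0,-8.5,0],[0,0,0,0,0,-8.5,0],[0,0,0,0,0,-8.5,0],[0,0,0,0,0,-8.5,0],[0,0,0,0,0,-8.5,0],[0,0,0,0,0,-8.5,0],[0,0,0,0,0,-8.5,0],[0,0,40,0,0,0,0],[0,0,14,0,0,0,0],[0,0,0,0,0,0,0],[0,0,0,0,0,0,0]]])

```text
time: 7.58
tool_pos: [0.4564, 0.0759, 0.1365]
tool_rot: [0.001, -0.547, 0.837, -0.0]
contact_force: [0.4, -0.0, -1.3]
gripper_width: 0.136
grasp_force: 58.8
```

```bash
python3 - <<'E'
from m2 import *
from scipy.spatial.transform import Rotation as Ro
s=manip.state(); p=s['tool_pos'];R=Ro.from_quat(np.roll(s['tool_rot'],-1)).as_matrix();print(s['time'],p,s['joint_pos'],'tool x angle',np.degrees(np.arctan2(R[1,0],R[0,0])),R[:,2],s['contact_force'])
grab('scene','scene2');grab('top','top2')
a=cv2.imread('pics/scene2.png');b=cv2.imread('pics/top2.png')
r=lambda i,x,y,w,h,s:cv2.resize(i[y:y+h,x:x+w],None,fx=s,fy=s,interpolation=cv2.INTER_CUBIC)
cv2.imwrite('pics/c5.png',np.hstack([r(a,205,145,60,80,7.5)[:600],cv2.resize(r(b,195,170,70,80,5),(350,600))]))
E
```

```text
7.575 [0.45640338 0.07589589 0.13647119] [ 3.73331344e-03 -2.58517914e-01  2.08751420e+00 -3.32515731e-05
  1.31091872e+00 -2.72469528e+00] tool x angle -113.67204033710598 [ 1.67775652e-03 -2.58716368e-05 -9.99998592e-01] [ 0.40448368 -0.02306813 -1.3035264 ]
```

View pics/c5.png

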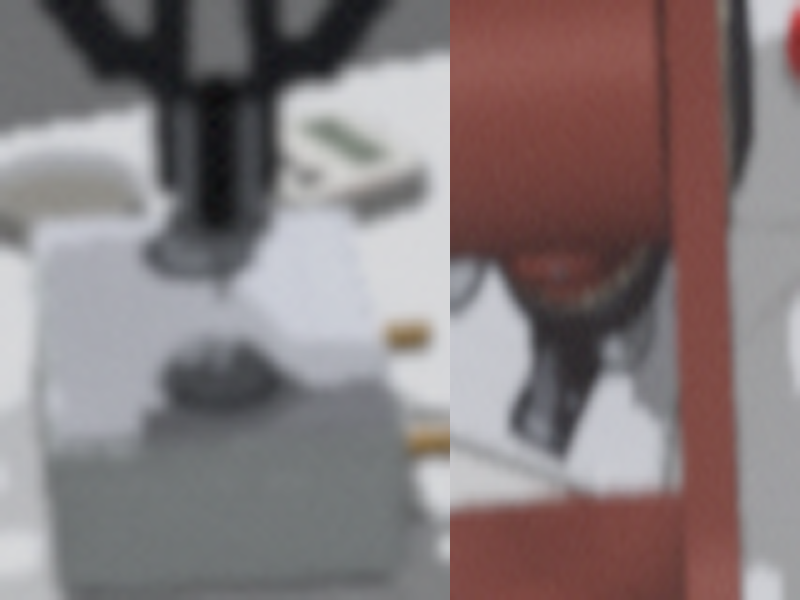

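```bash
python3 - <<'E'
from h import *
X=[.4564,.0759]
for z in(.0947,.1047,.14,.07,.065): print(z,proj('scene2',X+[z])[0])
print('stud est',proj('scene2',[.4559,.0756,.07])[0], 'dpx/dmm lateral', proj('scene2',[.4564+.001*.927,.0759-.001*.375,.07])[0]-proj('scene2',X+[.07])[0])
g=lambda n:cv2.cvtColor(cv2.imread(f'pics/{n}.png'),cv2.COLOR_BGR2GRAY)
a=g('scene2');b=g('scene0')
print('cols',list(range(222,250)))
for r in range(160,188,2): print(r,a[r,222:250])
print('stud')
for r in range(188,202): print(r,b[r,222:250])
E
```

```text
0.0947 [234.41313762 182.26247437]
0.1047 [234.35503532 178.43063599]
0.14 [234.14488686 164.58837376]
0.07 [234.5540464  191.56387687]
0.065 [234.58212885 193.41904165]
stud est [234.4034508  191.66525125] dpx/dmm lateral [ 0.4295201 -0.0049241]
cols [222, 223, 224, 225, 226, 227, 228, 229, 230, 231, 232, 233, 234, 235, 236, 237, 238, 239, 240, 241, 242, 243, 244, 245, 246, 247, 248, 249]
160 [187 191 173 129  75  51  62  68  60  41  26  24  21  33  44  60  69  58
  50  84 145 188 202 196 191 185 180 183]
162 [214 207 181 132  76  52  63  74  66  45  27  23  21  27  47  64  70  61
  53  85 144 185 193 178 159 143 133 132]
164 [212 209 187 142  86  53  64  74  68  45  25  19  22  31  47  63  71  62
  51  77 132 180 201 203 199 187 173 158]
166 [198 203 189 150  93  54  62  74  66  45  28  24  16  30  45  63  71  63
  47  62 104 143 171 188 195 199 201 199]
168 [171 181 179 149  97  56  63  73  70  46  25  20  19  26  44  62  70  61
  51  78 132 164 160 146 146 164 188 202]
170 [152 164 175 172 141 109  94  83  69  47  27  20  16  31  46  64  74  73
  74 104 147 177 184 177 178 181 18
[... 1929 characters left out ...]
182 164 134 100  84  77  78  85  95 107 108  96  85  76  75  73
  82 107 149 180 193 194 193 192 191 192]
197 [188 186 185 173 149 121  97  81  76  80  85  92  90  80  76  74  78  84
 100 131 165 187 193 194 196 192 192 191]
198 [189 189 187 182 171 152 131 112 100  90  87  86  85  84  86  93 104 116
 135 161 182 192 195 194 194 192 192 191]
199 [189 188 188 188 185 177 163 153 143 130 118 115 115 117 122 132 147 158
 169 183 190 195 194 194 194 192 192 191]
200 [189 187 188 188 189 187 184 179 173 165 157 155 155 156 160 167 175 179
 183 186 188 189 187 188 187 185 184 184]
201 [184 183 184 182 183 185 183 181 179 174 174 174 173 173 174 177 179 174
 174 174 173 170 168 168 167 164 161 161]
```

servo_tool(moves=[[[0,0.5,10,0,0,0,0],[0,0,10,0,0,0,0],[0,0,3,0,0,0,0],[0,0,1,0,0,0,0],[0,0,1,0,0,0,0],[0,0,1,0,0,0,0],[0,0,0,0,0,0,0],[0,0,0,0,0,0,0]]])

```text
time: 8.68
tool_pos: [0.4555, 0.0763, 0.1095]
tool_rot: [0.0, -0.547, 0.837, -0.0]
contact_force: [1.7, 0.4, -1.0]
gripper_width: 0.133
grasp_force: 58.7
```

servo_tool(moves=[[[0,0,1,0,0,0,0],[0,0,1,0,0,0,0],[0,0,0,0,0,0,0]]])

```text
time: 9.05
tool_pos: [0.4555, 0.0763, 0.1075]
tool_rot: [0.0, -0.547, 0.837, -0.0]
contact_force: [1.8, -2.4, -0.2]
gripper_width: 0.129
grasp_force: 58.8
```

servo_tool(moves=[[[0,0,1,0,0,0,0],[0,0,1,0,0,0,0],[0,0,0,0,0,0,0]]])

```text
time: 9.43
tool_pos: [0.4555, 0.0763, 0.1058]
tool_rot: [0.0, -0.547, 0.837, -0.0]
contact_force: [2.4, -2.8, 2.8]
gripper_width: 0.134
grasp_force: 59.3
```

servo_tool(moves=[[[0,0,1,0,0,0,0],[0,0,1,0,0,0,0],[0,0,0,0,0,0,0]]])

```text
time: 9.8
tool_pos: [0.4555, 0.0763, 0.1036]
tool_rot: [0.0, -0.547, 0.837, -0.0]
contact_force: [2.4, -1.5, 3.6]
gripper_width: 0.134
grasp_force: 59.4
```

servo_tool(moves=[[[0,0,1,0,0,0,0],[0,0,1,0,0,0,0],[0,0,1,0,0,0,0],[0,0,1,0,0,0,0],[0,0,1,0,0,0,0],[0,0,1,0,0,0,0],[0,0,1,0,0,0,0],[0,0,0,0,0,0,0],[0,0,0,0,0,0,0]]])

```text
time: 10.92
tool_pos: [0.4556, 0.0763, 0.097]
tool_rot: [0.0, -0.547, 0.837, -0.0]
contact_force: [3.5, -2.3, 6.0]
gripper_width: 0.131
grasp_force: 59.8
```

servo_tool(moves=[[[0,0,1,0,0,0,0],[0,0,0.7,0,0,0,0],[0,0,0,0,0,0,0],[0,0,0,0,0,0,0]]])

```text
time: 11.42
tool_pos: [0.4555, 0.0764, 0.0954]
tool_rot: [0.0, -0.547, 0.837, -0.0]
contact_force: [2.9, -3.2, 7.6]
gripper_width: 0.132
grasp_force: 60.0
```

```bash
python3 -c "
from plant import manip
s=manip.state();print(s['tool_pos'],s['contact_force'],s['ft_torque'],s['joint_efforts'],s['joint_pos'])"
```

```text
[0.4555343  0.07635713 0.09539465] [ 2.9290101  -3.19481231  7.55920772] [-0.53528489 -0.48103606 -0.05610456] [  1.40569445 -20.65444529 -27.91581631   0.73056467   0.75840818
  -0.02933517] [ 4.84703007e-03 -2.05168436e-01  2.11770941e+00 -2.06929570e-04
  1.22825271e+00 -2.72418965e+00]
```

servo_tool(moves=[[[0,0,0.6,0,0,0,0],[0,0,0,0,0,0,0],[0,0,0,0,0,0,0]]])

```text
time: 11.8
tool_pos: [0.4556, 0.0764, 0.0949]
tool_rot: [0.0, -0.547, 0.837, -0.0]
contact_force: [1.9, -2.5, 7.8]
gripper_width: 0.131
grasp_force: 60.1
```

servo_tool(moves=[[[0,0,0.5,0,0,0,0],[0,0,0,0,0,0,0],[0,0,0,0,0,0,0]]])

```text
time: 12.18
tool_pos: [0.4556, 0.0764, 0.0944]
tool_rot: [0.0, -0.547, 0.837, -0.0]
contact_force: [1.5, -2.7, 8.0]
gripper_width: 0.132
grasp_force: 60.2
```

servo_tool(moves=[[[0,0,0,0,0,2,0],[0,0,0,0,0,2,0],[0,0,0,0,0,2,0],[0,0,0,0,0,0,0]]])

```text
time: 12.68
tool_pos: [0.4551, 0.0767, 0.0942]
tool_rot: [0.0, -0.503, 0.864, 0.0]
contact_force: [1.4, -1.1, 8.9]
gripper_width: 0.128
grasp_force: 60.2
```

```bash
cat > s.py <<'E'
from plant import manip
import numpy as np
from scipy.spatial.transform import Rotation as Ro
s=manip.state();R=Ro.from_quat(np.roll(s['tool_rot'],-1)).as_matrix()
print(s['time'],s['tool_pos'],s['contact_force'],s['ft_torque'],'j6',s['joint_efforts'][5],s['joint_pos'][5],'ang',np.degrees(np.arctan2(R[1,0],R[0,0])))
E
python3 s.py
```

```text
12.675 [0.45510947 0.07671756 0.09416535] [ 1.424924   -1.12478863  8.91863108] [-0.22816467 -0.24095132  0.00931961] j6 0.0704002333804965 -2.619425233636756 ang -119.63979090757901
```

servo_tool(moves=[[[0,0,0,0,0,2,0],[0,0,0,0,0,2,0],[0,0,0,0,0,2,0],[0,0,0,0,0,0,0]]])

```text
time: 13.18
tool_pos: [0.4551, 0.0768, 0.0942]
tool_rot: [0.0, -0.457, 0.89, 0.001]
contact_force: [1.7, -1.2, 9.6]
gripper_width: 0.131
grasp_force: 60.2
```

```bash
python3 s.py
```

```text
13.175 [0.45514387 0.076817   0.09418103] [ 1.6553205  -1.15850976  9.60971282] [-0.14443378 -0.25094898  0.0031064 ] j6 0.06728090113028884 -2.5147147163884083 ang -125.64144210354824
```

servo_tool(moves=[[[0,0,0,0,0,3,0],[0,0,0,0,0,3,0],[0,0,0,0,0,3,0],[0,0,0,0,0,3,0],[0,0,0,0,0,3,0],[0,0,0,0,0,3,0],[0,0,0,0,0,3,0],[0,0,0,0,0,3,0],[0,0,0,0,0,0,0]]])

```text
time: 14.3
tool_pos: [0.4553, 0.0771, 0.0943]
tool_rot: [0.0, -0.262, 0.965, 0.001]
contact_force: [1.4, 0.6, 8.2]
gripper_width: 0.132
grasp_force: 60.2
```

```bash
python3 s.py
```

```text
14.3 [0.45530043 0.07709474 0.09426635] [1.35450182 0.62889951 8.15625004] [ 0.01753791 -0.3385974   0.02705605] j6 0.09342194767668843 -2.095739714135142 ang -149.6509103345443
```

servo_tool(moves=[[[0,0,0,0,0,3,0],[0,0,0,0,0,3,0],[0,0,0,0,0,3,0],[0,0,0,0,0,3,0],[0,0,0,0,0,3,0],[0,0,0,0,0,0,0]]])

```text
time: 15.05
tool_pos: [0.4555, 0.0772, 0.0944]
tool_rot: [0.0, -0.134, 0.991, 0.001]
contact_force: [1.5, 1.4, 7.5]
gripper_width: 0.129
grasp_force: 60.2
```

```bash
python3 s.py
```

```text
15.05 [0.45545386 0.07720007 0.09437642] [1.5030883  1.44024345 7.5300522 ] [ 0.06377784 -0.4525326   0.03227221] j6 0.09352368302643299 -1.8339422680970912 ang -164.6545309014365
```

servo_tool(moves=[[[0,0,0.3,0,0,1,0],[0,0,0,0,0,1,0],[0,0,0,0,0,0,0]]])

```text
time: 15.42
tool_pos: [0.4555, 0.0772, 0.0941]
tool_rot: [0.0, -0.116, 0.993, 0.001]
contact_force: [2.0, 0.1, 9.5]
gripper_width: 0.132
grasp_force: 60.2
```

```bash
python3 s.py
```

```text
15.425 [0.45548947 0.07722443 0.09410197] [2.01975149 0.12002615 9.45761974] [ 0.11112705 -0.39142008 -0.01589265] j6 0.05239489255473018 -1.7992212941829029 ang -166.64434700154393
```

servo_tool(moves=[[[0,0,0,0,0,1,0],[0,0,0,0,0,1,0],[0,0,0,0,0,0,0]]])

```text
time: 15.8
tool_pos: [0.4555, 0.0772, 0.0941]
tool_rot: [0.001, -0.099, 0.995, 0.001]
contact_force: [3.0, 0.7, 7.9]
gripper_width: 0.13
grasp_force: 60.2
```

```bash
python3 s.py
```

```text
15.8 [0.45552833 0.07722086 0.09412433] [3.01517166 0.67538051 7.9318832 ] [ 0.13731526 -0.3954475   0.04746316] j6 0.052505380008369684 -1.7643555064506902 ang -168.64213397557785
```

servo_tool(moves=[[[0,0,0,0,0,1,0],[0,0,0,0,0,1,0],[0,0,0,0,0,0.5,0],[0,0,0,0,0,0,0]]])

```text
time: 16.3
tool_pos: [0.4555, 0.0773, 0.0941]
tool_rot: [0.001, -0.077, 0.997, 0.001]
contact_force: [2.4, 1.3, 8.5]
gripper_width: 0.13
grasp_force: 60.2
```

```bash
python3 s.py
```

```text
16.3 [0.45554284 0.07725906 0.09414343] [2.43230881 1.28393273 8.47849048] [ 0.18620333 -0.42696574  0.09853599] j6 0.0425945408642292 -1.7207604164277839 ang -171.13725983417928
```

servo_tool(moves=[[[0,0,0,0,0,1,0],[0,0,0,0,0,1,0],[0,0,0,0,0,0,0]]])

```text
time: 16.68
tool_pos: [0.4556, 0.0773, 0.0942]
tool_rot: [0.001, -0.06, 0.998, 0.001]
contact_force: [2.7, 1.8, 8.5]
gripper_width: 0.134
grasp_force: 60.2
```

```bash
python3 s.py
```

```text
16.675 [0.45557248 0.07727857 0.09416765] [2.69357782 1.80113004 8.50217876] [ 0.1530829  -0.47039366 -0.02975837] j6 0.05276676965877414 -1.685772368395983 ang -173.14136624044215
```

Still turning freely (j6 about 0.05). I'll continue in small steps.

servo_tool(moves=[[[0,0,0.1,0,0,1,0],[0,0,0,0,0,1,0],[0,0,0,0,0,0.5,0],[0,0,0,0,0,0,0]]])

```text
time: 17.18
tool_pos: [0.4556, 0.0773, 0.0941]
tool_rot: [0.001, -0.038, 0.999, 0.001]
contact_force: [2.2, 0.3, 8.8]
gripper_width: 0.133
grasp_force: 60.2
```

```bash
python3 s.py
```

```text
17.175 [0.45558312 0.07729707 0.09405939] [2.22800652 0.34657932 8.80173114] [ 0.18654501 -0.47275339  0.00783303] j6 0.0427917146589607 -1.6422319911093857 ang -175.6350654652772
```

servo_tool(moves=[[[0,0,0,0,0,1,0],[0,0,0,0,0,1,0],[0,0,0,0,0,0.5,0],[0,0,0,0,0,0,0]]])

```text
time: 17.68
tool_pos: [0.4556, 0.0773, 0.0941]
tool_rot: [0.001, -0.016, 1.0, 0.001]
contact_force: [1.8, 0.2, 8.2]
gripper_width: 0.132
grasp_force: 60.2
```

```bash
python3 s.py
```

```text
17.675 [0.45563236 0.07730439 0.09409634] [1.81944386 0.16830618 8.19851852] [ 0.18280641 -0.49242033  0.04900612] j6 0.042892772471532226 -1.5985691681273657 ang -178.13871113232256
```

servo_tool(moves=[[[0,0,0,0,0,1,0],[0,0,0,0,0,1,0],[0,0,0,0,0,0.5,0],[0,0,0,0,0,0,0]]])

```text
time: 18.18
tool_pos: [0.4556, 0.0773, 0.0941]
tool_rot: [0.001, 0.006, 1.0, 0.001]
contact_force: [3.2, 1.0, 8.9]
gripper_width: 0.133
grasp_force: 60.2
```

```bash
python3 s.py
```

```text
18.175 [0.45564313 0.0773002  0.09409036] [3.19219187 0.97287366 8.89646861] [ 0.20271263 -0.52495921 -0.01405412] j6 0.04305457463487983 -1.5549421153044864 ang 179.36036720968679
```

servo_tool(moves=[[[0,0,0,0,0,1,0],[0,0,0,0,0,1,0],[0,0,0,0,0,0.5,0],[0,0,0,0,0,0,0]]])

```text
time: 18.68
tool_pos: [0.4557, 0.0773, 0.0941]
tool_rot: [0.001, 0.027, 1.0, 0.001]
contact_force: [2.6, 1.0, 9.1]
gripper_width: 0.133
grasp_force: 60.2
```

```bash
python3 s.py
```

```text
18.675 [0.45567805 0.07733165 0.09411706] [2.64717129 0.97251741 9.06117058] [ 0.21354959 -0.54645512  0.0498796 ] j6 0.043096274603158236 -1.5112939697042342 ang 176.86157195258662
```

servo_tool(moves=[[[0,0,0,0,0,1,0],[0,0,0,0,0,1,0],[0,0,0,0,0,0.5,0],[0,0,0,0,0,0,0]]])

```text
time: 19.18
tool_pos: [0.4557, 0.0773, 0.0941]
tool_rot: [0.001, 0.049, 0.999, 0.001]
contact_force: [2.2, 1.0, 8.0]
gripper_width: 0.132
grasp_force: 60.2
```

```bash
python3 s.py
```

```text
19.175 [0.45571375 0.07731776 0.09414544] [2.20545736 0.96547872 7.99114737] [ 0.23520624 -0.53750584  0.0167087 ] j6 0.043199724750593305 -1.4676618200237794 ang 174.35947818598856
```

servo_tool(moves=[[[0,0,0,0,0,1,0],[0,0,0,0,0,1,0],[0,0,0,0,0,0.5,0],[0,0,0,0,0,0,0]]])

```text
time: 19.68
tool_pos: [0.4557, 0.0773, 0.0941]
tool_rot: [0.001, 0.071, 0.997, 0.001]
contact_force: [1.9, 1.0, 7.4]
gripper_width: 0.128
grasp_force: 60.2
```

```bash
python3 s.py
```

```text
19.675 [0.45572042 0.07730012 0.09412898] [1.87639418 0.96232812 7.3651372 ] [ 0.23864313 -0.55747531  0.03602787] j6 0.04326644819229841 -1.424042806786152 ang 171.8587309356266
```

servo_tool(moves=[[[0,0,0,0,0,1,0],[0,0,0,0,0,1,0],[0,0,0,0,0,0.5,0],[0,0,0,0,0,0,0]]])

```text
time: 20.18
tool_pos: [0.4557, 0.0773, 0.0941]
tool_rot: [0.001, 0.093, 0.996, 0.001]
contact_force: [2.7, 0.7, 8.5]
gripper_width: 0.133
grasp_force: 60.2
```

```bash
python3 s.py
```

```text
20.175 [0.45574714 0.07728324 0.09414847] [2.74074517 0.73904502 8.49079818] [ 0.14278267 -0.47540173  0.05112919] j6 0.04321182263083756 -1.3804181104721445 ang 169.3591888697579
```

servo_tool(moves=[[[0,0,0,0,0,1,0],[0,0,0,0,0,1,0],[0,0,0,0,0,0.5,0],[0,0,0,0,0,0,0]]])

```text
time: 20.68
tool_pos: [0.4557, 0.0773, 0.0941]
tool_rot: [0.001, 0.114, 0.993, 0.001]
contact_force: [2.5, 0.2, 9.0]
gripper_width: 0.136
grasp_force: 60.2
```

```bash
python3 s.py
```

```text
20.675 [0.4557182  0.07731591 0.09414094] [2.45771313 0.20269295 9.03869054] [ 0.13277971 -0.55542601  0.02304094] j6 0.043252548202872276 -1.3368013711864224 ang 166.8620978928756
```

servo_tool(moves=[[[0,0,0,0,0,1,0],[0,0,0,0,0,1,0],[0,0,0,0,0,0.5,0],[0,0,0,0,0,0,0]]])

```text
time: 21.18
tool_pos: [0.4558, 0.0773, 0.0942]
tool_rot: [0.001, 0.136, 0.991, 0.001]
contact_force: [3.3, 0.7, 8.3]
gripper_width: 0.133
grasp_force: 60.2
```

```bash
python3 s.py
```

```text
21.175 [0.4557555  0.07730313 0.09416675] [3.25098591 0.74277652 8.30890951] [ 0.1752811  -0.53594154  0.01804792] j6 0.043283323757350445 -1.2931649065334623 ang 164.3607649497792
```

servo_tool(moves=[[[0,0,0,0,0,1,0],[0,0,0,0,0,1,0],[0,0,0,0,0,0,0]]])

```text
time: 21.55
tool_pos: [0.4556, 0.0772, 0.0941]
tool_rot: [0.0, 0.153, 0.988, 0.001]
contact_force: [2.1, 1.2, 8.8]
gripper_width: 0.129
grasp_force: 60.2
```

```bash
python3 s.py
```

```text
21.55 [0.45562052 0.07721468 0.09411272] [2.13119334 1.19301088 8.81331964] [ 0.08897762 -0.44222948 -0.02619048] j6 0.05724194459617138 -1.2582008485747163 ang 162.3620212729903
```

servo_tool(moves=[[[0,0,0,0,0,1,0],[0,0,0,0,0,0,0],[0,0,0,0,0,0,0]]])

```text
time: 21.92
tool_pos: [0.4555, 0.0772, 0.0941]
tool_rot: [0.0, 0.162, 0.987, 0.001]
contact_force: [1.9, 0.4, 9.1]
gripper_width: 0.136
grasp_force: 60.2
```

```bash
python3 s.py
```

```text
21.925 [0.45550979 0.07716281 0.0940655 ] [1.87788015 0.37938821 9.0692985 ] [ 0.03691629 -0.38166629  0.06980993] j6 0.031255355570465326 -1.2408492635818413 ang 161.36797460402016
```

servo_tool(moves=[[[0,0,0,0,0,1,0],[0,0,0,0,0,0,0],[0,0,0,0,0,0,0]]])

```text
time: 22.3
tool_pos: [0.4554, 0.0771, 0.094]
tool_rot: [0.0, 0.17, 0.985, 0.001]
contact_force: [2.3, 0.5, 8.5]
gripper_width: 0.133
grasp_force: 60.2
```

```bash
python3 s.py
```

```text
22.3 [0.45544718 0.07710325 0.09402121] [2.31167663 0.54801669 8.46596812] [ 0.02422188 -0.37539313  0.05010866] j6 0.03790552611462772 -1.2234154519510003 ang 160.3699196097766
```

servo_tool(moves=[[[0,0,0,0,0,1,0],[0,0,0,0,0,0.5,0],[0,0,0,0,0,0,0]]])

```text
time: 22.68
tool_pos: [0.4554, 0.077, 0.094]
tool_rot: [0.0, 0.183, 0.983, 0.001]
contact_force: [1.7, -0.0, 9.2]
gripper_width: 0.131
grasp_force: 60.3
```

```bash
python3 s.py
```

```text
22.675 [0.45537219 0.07700783 0.09401495] [ 1.72732047 -0.01531824  9.19157141] [-0.05605333 -0.34126194 -0.03919956] j6 0.05331914057023823 -1.1971630229034245 ang 158.86793777247246
```

servo_tool(moves=[[[0,0,0,0,0,1,0],[0,0,0,0,0,0.5,0],[0,0,0,0,0,0,0]]])

```text
time: 23.05
tool_pos: [0.4553, 0.0769, 0.094]
tool_rot: [-0.0, 0.196, 0.981, 0.001]
contact_force: [1.5, 0.2, 9.4]
gripper_width: 0.133
grasp_force: 60.3
```

```bash
python3 s.py
```

```text
23.05 [0.45531647 0.07687823 0.09399696] [1.45262821 0.19988732 9.4497853 ] [-0.11195376 -0.26266913  0.03460917] j6 0.055624094093218446 -1.171022358312355 ang 157.3717848999416
```

servo_tool(moves=[[[0,0,0,0,0,1,0],[0,0,0,0,0,1,0],[0,0,0,0,0,0,0]]])

```text
time: 23.42
tool_pos: [0.4553, 0.0769, 0.094]
tool_rot: [-0.0, 0.213, 0.977, 0.0]
contact_force: [0.8, 0.0, 9.6]
gripper_width: 0.131
grasp_force: 60.3
```

```bash
python3 s.py
```

```text
23.425 [0.45528131 0.07686642 0.09400598] [0.82230025 0.014993   9.6212764 ] [-0.14052696 -0.22989619  0.06349602] j6 0.09379767347127199 -1.1361209332506554 ang 155.37508393965877
```

servo_tool(moves=[[[0,0,0,0,0,1,0],[0,0,0,0,0,0,0],[0,0,0,0,0,0,0]]])

```text
time: 23.8
tool_pos: [0.4553, 0.0769, 0.094]
tool_rot: [-0.0, 0.222, 0.975, 0.001]
contact_force: [1.0, 0.1, 9.0]
gripper_width: 0.135
grasp_force: 60.3
```

```bash
python3 s.py
```

```text
23.8 [0.45528781 0.07686964 0.09401626] [1.00573329 0.09458849 9.04668275] [-0.1796664  -0.30834819  0.09115724] j6 0.08998316712677479 -1.118821425578999 ang 154.38369792049394
```

servo_tool(moves=[[[0,0,0,0,0,1,0],[0,0,0,0,0,0,0],[0,0,0,0,0,0,0]]])

```text
time: 24.18
tool_pos: [0.4553, 0.0769, 0.094]
tool_rot: [-0.0, 0.23, 0.973, 0.001]
contact_force: [1.3, -1.2, 9.9]
gripper_width: 0.131
grasp_force: 60.3
```

```bash
python3 s.py
```

```text
24.175 [0.45530578 0.07689603 0.09402301] [ 1.32253711 -1.17885613  9.88917482] [-0.13725159 -0.24513071  0.10612415] j6 0.11320333695039153 -1.101430420327581 ang 153.38756773831264
```

servo_tool(moves=[[[0,0,0,0,0,1,0],[0,0,0,0,0,0,0],[0,0,0,0,0,0,0]]])

```text
time: 24.55
tool_pos: [0.4553, 0.0769, 0.094]
tool_rot: [-0.0, 0.239, 0.971, 0.001]
contact_force: [0.8, -0.7, 9.5]
gripper_width: 0.13
grasp_force: 60.3
```

```bash
python3 s.py
```

```text
24.55 [0.45532282 0.07687577 0.09403174] [ 0.78099754 -0.67207106  9.4734486 ] [-0.05495884 -0.24069885  0.13540479] j6 0.13844934292137623 -1.084041261477957 ang 152.3893021037317
```

servo_tool(moves=[[[0,0,0,0,0,1,0],[0,0,0,0,0,0.7,0],[0,0,0,0,0,0,0]]])

```text
time: 24.92
tool_pos: [0.4553, 0.077, 0.0941]
tool_rot: [-0.0, 0.253, 0.967, 0.001]
contact_force: [1.8, -0.7, 8.8]
gripper_width: 0.134
grasp_force: 60.3
```

```bash
python3 s.py; python3 - <<'E'
from h import *
grab('scene','scene3');b=cv2.imread('pics/scene3.png')
cv2.imwrite('pics/c6.png',cv2.resize(b[140:215,195:275],None,fx=7.5,fy=7.5,interpolation=cv2.INTER_CUBIC))
E
```

```text
24.925 [0.45534709 0.07696022 0.09406808] [ 1.78199363 -0.72144018  8.81213627] [-0.06670463 -0.27022602  0.19829889] j6 0.2014500880613923 -1.0544030227466046 ang 150.6957214122989
```

View pics/c6.png

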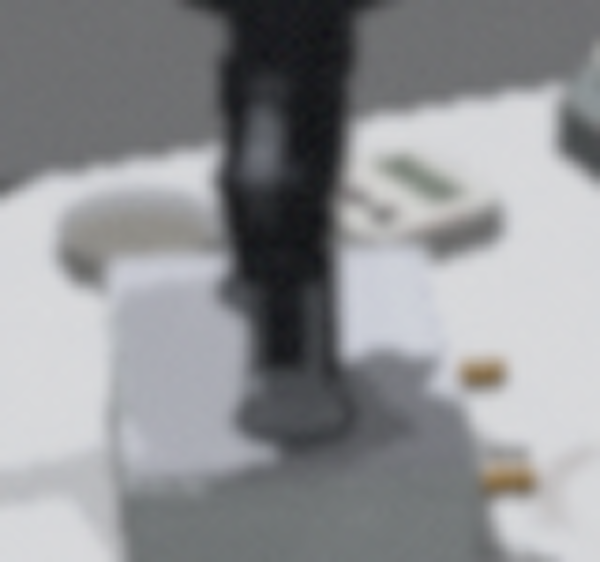

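The picture shows the key's collar over the stud at (295,405), with the fingers well clear of the cover. The stop is felt at 0.20 N m. I'll ease the twist and let the stud rise.

servo_tool(moves=[[[0,0,0,0,0,-2,0],[0,0,0,0,0,-2,0],[0,0,-1,0,0,0,0],[0,0,-1,0,0,0,0],[0,0,-1,0,0,0,0],[0,0,0,0,0,0,0]]])

```text
time: 25.72
tool_pos: [0.4552, 0.0768, 0.0965]
tool_rot: [-0.0, 0.219, 0.976, 0.001]
contact_force: [2.7, -1.3, 5.9]
gripper_width: 0.131
grasp_force: 59.9
```

```bash
python3 s.py
```

```text
25.725 [0.45520647 0.07684122 0.09651117] [ 2.74123315 -1.33517734  5.89577387] [-0.16275801 -0.55122181  0.10510894] j6 0.041190830525010824 -1.1239408461765699 ang 154.67287670621403
```

servo_tool(moves=[[[0,0,-1,0,0,0,0],[0,0,-1,0,0,0,0],[0,0,0,0,0,0,0]]])

```text
time: 26.1
tool_pos: [0.4552, 0.0768, 0.0983]
tool_rot: [0.0, 0.219, 0.976, 0.001]
contact_force: [2.7, 0.0, 5.8]
gripper_width: 0.129
grasp_force: 59.8
```

servo_tool(moves=[[[0,0,-1,0,0,0,0],[0,0,-1,0,0,0,0],[0,0,0,0,0,0,0]]])

```text
time: 26.48
tool_pos: [0.4543, 0.0769, 0.0991]
tool_rot: [-0.001, 0.219, 0.976, 0.0]
contact_force: [4.1, 2.2, -0.6]
gripper_width: 0.136
grasp_force: 58.8
```

```bash
python3 s.py
```

```text
26.475 [0.45425261 0.07692497 0.09913314] [ 4.11787851  2.21646795 -0.55054485] [ 0.5408753  -0.80883063  0.0859236 ] j6 0.06811399944126606 -1.1237884487389842 ang 154.66166067921773
```

servo_tool(moves=[[[0,0,-1,0,0,-1,0],[0,0,-2,0,0,0,0],[0,0,-3,0,0,0,0],[0,0,0,0,0,0,0]]])

```text
time: 26.98
tool_pos: [0.4548, 0.0759, 0.1063]
tool_rot: [-0.0, 0.211, 0.978, -0.001]
contact_force: [0.5, 0.8, -0.9]
gripper_width: 0.132
grasp_force: 58.9
```

```bash
python3 s.py
```

```text
26.975 [0.45480643 0.07591244 0.10625587] [ 0.5493286   0.83199574 -0.88851468] [ 0.01818038  0.0056999  -0.01465882] j6 0.0004693806840805337 -1.1411281614798872 ang 155.6668542090805
```

servo_tool(moves=[[[0,0,-20,0,0,0,0],[0,0,-40,0,0,0,0],[0,0,-24,0,0,-7.6,0],[0,0,0,0,0,-7.6,0],[0,0,0,0,0,-7.5,0],[-15,-42,0,0,0,0,0],[-20,-57,0,0,0,0,0],[-20,-57,0,0,0,0,0],[-13.5,-40,0,0,0,0,0],[0,0,0,0,0,0,0],[0,0,0,0,0,0,0],[0,0,0,0,0,0,0]]])

```text
time: 28.48
tool_pos: [0.5176, -0.1205, 0.19]
tool_rot: [-0.0, 0.014, 1.0, 0.0]
contact_force: [-0.1, -0.9, -0.8]
gripper_width: 0.133
grasp_force: 59.0
```

```bash
python3 s.py; python3 - <<'E'
from h import *
grab('scene','scene4');b=cv2.imread('pics/scene4.png')
L=cv2.resize(b[160:220,195:275],(400,300),interpolation=cv2.INTER_CUBIC);R=cv2.resize(b[180:270,255:345],(400,400),interpolation=cv2.INTER_CUBIC)
o=np.zeros((400,800,3),np.uint8);o[:300,:400]=L;o[:,400:]=R;cv2.imwrite('pics/c7.png',o)
E
```

```text
28.475 [ 0.51755223 -0.12048996  0.18995755] [-0.07328865 -0.86897962 -0.78116923] [-0.04926768 -0.0204684   0.06086942] j6 0.0019838367006741464 -1.9122665034759212 ang 178.43761130093563
```

View pics/c7.png

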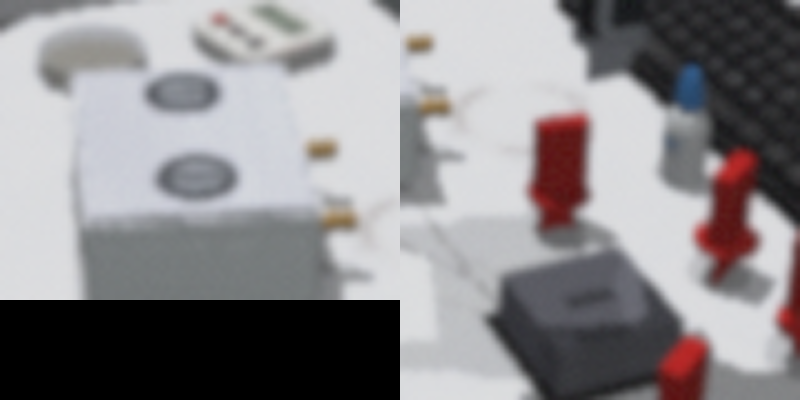

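The picture shows the loose stud at (197,177), now sunk level like the other one. The empty stand slot is at (590,297) in the right crop.

servo_tool(moves=[[[0,-1.3,20,0,0,0,0],[0,0,40,0,0,0,0],[0,0,35,0,0,0,0],[0,0,15,0,0,0,0],[0,0,4,0,0,0,0],[0,0,2,0,0,0,0],[0,0,2,0,0,0,0],[0,0,2,0,0,0,0],[0,0,0,0,0,0,0],[0,0,0,0,0,0,0]]])

```text
time: 29.78
tool_pos: [0.518, -0.1228, 0.0703]
tool_rot: [0.0, 0.014, 1.0, -0.0]
contact_force: [-0.0, 0.1, -0.9]
gripper_width: 0.131
grasp_force: 59.0
```

```bash
python3 s.py; python3 -c "
from h import *
print(atz('scene4',(297.75,246.8),.03))"
```

```text
29.775 [ 0.51801397 -0.12282759  0.07031392] [-0.02586078  0.06178451 -0.86261265] [-0.02176301  0.03303403 -0.01698679] j6 -9.72490056483366e-06 -1.9148546174708099 ang 178.36262699751654
[ 0.51582456 -0.12364801  0.03      ]
```

servo_tool(moves=[[[0,0.8,2,0,0,0,0],[0,0,4,0,0,0,0],[0,0,4,0,0,0,0],[0,0,3,0,0,0,0],[0,0,2,0,0,0,0],[0,0,1,0,0,0,0],[0,0,1,0,0,0,0],[0,0,0,0,0,0,0],[0,0,0,0,0,0,0]]])

```text
time: 30.9
tool_pos: [0.518, -0.122, 0.0532]
tool_rot: [0.0, 0.014, 1.0, -0.0]
contact_force: [-0.1, 0.1, -1.1]
gripper_width: 0.135
grasp_force: 59.0
```

servo_tool(moves=[[[0,0,0.6,0,0,0,0],[0,0,0.4,0,0,0,0],[0,0,0,0,0,0,0]]])

```text
time: 31.28
tool_pos: [0.5179, -0.122, 0.0521]
tool_rot: [-0.0, 0.014, 1.0, 0.0]
contact_force: [-0.0, -0.3, -1.5]
gripper_width: 0.138
grasp_force: 59.0
```

servo_tool(moves=[[[0,0,0.5,0,0,0,0],[0,0,0.4,0,0,0,0],[0,0,0,0,0,0,0]]])

```text
time: 31.65
tool_pos: [0.518, -0.122, 0.0519]
tool_rot: [-0.0, 0.014, 1.0, 0.0]
contact_force: [-3.1, 1.4, 5.6]
gripper_width: 0.132
grasp_force: 59.9
```

servo_tool(moves=[[[0,0,0.3,0,0,0,0],[0,0,0,0,0,0,0]]])

```text
time: 31.9
tool_pos: [0.518, -0.122, 0.0519]
tool_rot: [-0.0, 0.014, 1.0, 0.0]
contact_force: [-4.4, 0.8, 7.5]
gripper_width: 0.129
grasp_force: 60.2
```

servo_tool(moves=[[[0,0,-0.5,0,0,0,12],[0,0,0,0,0,0,30],[0,0,0,0,0,0,45],[0,0,0,0,0,0,45],[0,0,0,0,0,0,45],[0,0,-10,0,0,0,45],[0,0,-25,0,0,0,45],[0,0,-40,0,0,0,45],[0,0,-40,0,0,0,45],[0,0,0,0,0,0,45],[0,0,0,0,0,0,45]]])

```text
time: 33.28
tool_pos: [0.5177, -0.1219, 0.1663]
tool_rot: [-0.0, 0.014, 1.0, 0.0]
contact_force: [-1.3, 0.4, -0.0]
gripper_width: 0.528
grasp_force: 0.0
```

```bash
python3 s.py; python3 - <<'E'
from h import *
grab('scene','scene5');b=cv2.imread('pics/scene5.png')
cv2.imwrite('pics/c8.png',cv2.resize(b[160:280,200:360],(800,600),interpolation=cv2.INTER_CUBIC))
E
```

```text
33.275 [ 0.5177025  -0.12188936  0.16634109] [-1.32638821  0.42754873 -0.01954414] [-0.0199124   0.0007069   0.03055919] j6 -6.1483613933432935e-06 -1.9134055423611211 ang 178.36235536659575
```

View pics/c8.png

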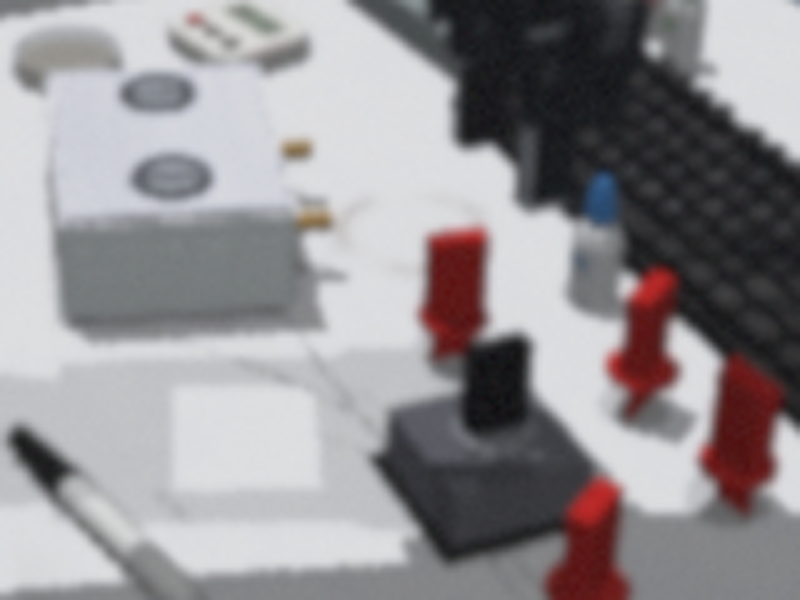

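The key stands upright and seated in its stand at (497,385). Both studs sit flush, at (157,92) and (172,177), and the gripper is clear of everything.

```bash
python3 -c "
from plant import manip
print(manip.job_done())"
```

```text
the job is handed in; nothing more can be done
None
```

I pressed the loose stud in and turned it clockwise to its stop; it sprang up into its catch, the key is back upright in its stand down to its collar, and the job is handed in; no verdict was shown.

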